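Prop up the overhanging serving shelf beside the till

TASK

Steady the overhanging wooden shelf: slide the aluminium plate by its orange tab until its round black landing spot is centred under the foot of the shelf's prop leg, then turn the red-knobbed crank clockwise (seen from above) until the foot bears firmly on the plate, that is until the crank turns about two thirds more heavily than it did running free, and let go. Do not crank it much harder than that, and leave the tin, the jar and the card terminal where they are.

Things in the scene. Friction and masses are not known exactly. Their poses are not given: they have to be found in the camera images.
- prop: Fixed serving shelf with a crank-down prop leg. Origin: on the vertical axis of leg and crank, at counter level; z up. A wooden board (240 mm wide in x, 22 mm thick, top 165 mm above the counter) reaches along +y from y = 60 to 430 mm to a white end panel. Round the axis: grey square tube 44 mm wide, dark gear head 60 mm square on top, then the crank.
- leg_tube (a point): Lower end of the tube, on the axis, 95 mm above the counter. From it hangs a leg with a round black rubber foot, 44 mm across, 12 mm thick, centred on the axis. Its screwed stem was left differently each time: the rubber's underside starts 20 to 45 mm above the counter, and no reading tells where. It goes down 30 mm per crank turn (4.8 mm per rad); the rubber gives 1 mm per 10 N.
- gear_head (a point): Centre of the gear head's top, on the axis, 202 mm above the counter. With the foot in the air the crank takes 0.37 N m: 6 N at the knob along its path. Each 10 N of foot force adds 0.8 N (4 N per rad once the foot is on the plate); two thirds more than free is 52 N at the foot. Read it in slow motion (0.03 m/s or less): it relaxes after a fast stop. The gear holds where it is left.
- crank_knob (a point): Centre of the red crank knob: upright cylinder 22 mm across, 45 mm tall (221 to 266 mm above the counter), 60 mm from the axis, on an arm 20 mm wide whose top is at 219 mm. It spins freely on its pin, so a gripper can hold it from above without turning while it goes round. Nothing near it stands above the arm's top except the jar on the board (top 255 mm, 0.2 m or more from the axis).
- crank (a joint): Crank angle in rad, growing clockwise seen from above, which lowers the foot; 0 (raised) to 11.5, starting at 0 to 1.5. At 0 the knob lies along prop's +x from the axis; at angle q, at -q about z from there.
- plate: Loose aluminium plate, 0.4 to 0.65 kg, 12 mm thick, x from -172 to +40 mm, 80 mm wide (y). Origin: underside, below the centre of the round black landing spot (60 mm across, yellow dot). An upright orange tab at x = -150 mm, y = 0 is 30 mm long in x, 14 mm thick in y, from 12 to 62 mm above the counter; grip it across the 14 mm from above. The plate slides on the counter.
- tin: Bystander: food tin 72 mm across, 85 mm tall, standing on the counter. Origin under its centre.
- jar: Bystander: jar with brass-coloured cap, 64 mm across, 90 mm tall, standing on the wooden shelf board. Origin under its centre.
- terminal: Bystander: black card terminal 150 x 75 x 30 mm lying on the counter. Origin under its centre.

How it is judged:
By the outcome, as a careful person would: the job done as asked, in the order asked, and still so for the second after the job is handed in, with the robot touching nothing.
It also fails if it takes over 72 s, if anything falls off the work surface, if the arm or the gripper's body presses on something with over 40 N, if the wrist force passes 120 N, or if a joint passes its speed limit or range.

ROBOT

A 6-joint arm with a two-finger parallel gripper is mounted at the origin on the work surface. World frame = base frame: x ahead of the robot, y to its left, z up, the work surface at z = 0. Lengths are in mm, angles in rad, forces in N, time in s.
With the tool pointing down it reaches from about 350 to 975 mm from the base axis. Payload 7.1 kg.
Tool frame: the origin (TCP) lies midway between the tips of the shut fingers; the grasp point (between the pads) lies 19 mm behind it (ctrl.grip_depth is the distance from the TCP to the grasp point, in mm); z points along the fingers, y is the line along which they close (so a half turn about z gives the same grasp; the last joint's range is limited). The gripper opens to 88 mm and grips with 3 to 60 N. Pads are 20 mm wide; open, the fingers measure 115 mm over their backs; the gripper's body (75 mm by 178 mm) begins 61 mm behind the grasp point.
Start: joints at [-1.345, 0.423, 1.63, -0, 1.089, -0.019], TCP at [151.495, -606.344, 193.175] pointing down, gripper open.
Joint ranges: [-3, 3], [-0.9, 2.11], [0.09, 2.58], [-1.31, 4.45], [0.11, 2.69], [-2.54, 2.54]. Speed limits (rad/s): [2.39, 2.39, 3.01, 3.14, 3.14, 3.14].

INTERFACE

Orientations are given as a rotation vector (axis times angle).
In Python, from workcell import ctrl, cams gives the robot as it stands.
- The arm moves only by the tool move_arm, never from a script. Its argument "steps" is a list of rows, each a list of 3 entries, a list of its own where there are three numbers: the shift along the tool's x, y, z in units of 25 mm (1.0 is 25 mm), then the turn about the tool's z in units of 5 degrees (1.0 is 5 degrees), then the closure, from 0 (fully open) to 1 (shut). A call has 1 to 20 rows; each row shifts and turns the commanded pose from where the row before left it, along the tool's axes as they then stand; what a row does not reach is not made up. A row lasts 1/12 s, in which the tool goes at most 41.7 mm and 7.16 degrees, less where a joint would pass 70% of its speed; a pose out of reach is approached as far as the arm can. A call is refused whole if a number of a shift passes 1 or a number of a turn 1, either way. A call with a gripper value outside its range is refused whole. The fingers move at their own pace and stop on an object; the grip force is fixed at half the most. Time passes only in rows, so rows that do not move let the fingers close. It gives the time, the measured TCP pose, the force, the opening and the grip force at its end, in the units of the state.
- ctrl.get_obs(): the state, without advancing time (a new reading comes with each control period).
- cams.get_image(name): name is "side" or "top"; returns a dict with "image" (420x560x3 uint8, red, green, blue), "camera_matrix" (3x3 intrinsics, pixels), "xyz" and "rotation" of the camera in the world. Camera axes: x right, y down, z forward; pixel columns grow to the right and rows downward; lengths in mm; the calibration is good to about 2 mm. A picture is of the moment at which its call begins. There is no depth.
- ctrl.close_job(): hands the job in; it is judged then, once.
Trained networks look in the newest picture that a camera, given by its name, has taken for a name from the list of things; names that differ only in an ending like _2 or _b are one class to them, and where a whole thing is asked for, a point or a joint stands for the part that bears it (a point fixed in the world has none). Each returns a list of dicts, best first, with "p" (0 to 1); they miss things now and then, are a little off and sometimes report something else, mostly with a low value. They report only what shows in the picture. A call takes as long as a camera call.
- cams.boxes_of(camera, thing): "rect" ([centre column, centre row, width, height] in pixels, round what is visible of it).
- cams.cut_out(camera, thing): "pixels" (420x560 bool, what is visible of it) and "rect" ([centre column, centre row, width, height] in pixels, round what is visible of it).
The state is a dict: "t": time; "qpos": joint angles; "qvel": joint speeds; "joint_torque": joint torques, N m; "ee_pos": TCP position; "orientation": TCP orientation; "ft_force": force on the tool from outside, world axes, zero at the start; "moment": the same for the moment, N m; "width": finger opening in mm; "grasp_force": force on a finger pad.
Only numpy, scipy, OpenCV 4.12 (cv2) and the standard library are available. Lean on these libraries where they do the work, as an engineer would, in place of code of your own. Each camera call takes 0.05 s, during which the arm holds its last target. There are 200 camera calls.

## Working session

There is one attempt and no reset: what is moved stays moved. The work goes in short steps, Python scripts to look and compute and a tool call to move; the robot and the scene stay as the last step left them, time stands still between calls to the robot, and variables do not carry over. Pictures are saved under pics/ and viewed, at most 10 in all, crops included, and the job is handed in when it is done.

Besides the shell and the picture viewer there is one more tool, called after "Request:" as name([rows], argument=value, ...), one row to a line, values as JSON. move_arm: Moves the arm, as the interface text tells. Its arguments: {"type":"object","properties":{"steps":{"type":"array"}},"required":["steps"]}

```bash
mkdir -p pics
cat > h.py <<'E'
import numpy as np, cv2
from workcell import ctrl, cams
from scipy.spatial.transform import Rotation as R
def px(im,P):
    K=np.array(im["camera_matrix"]);Rm=np.array(im["rotation"])
    if Rm.shape!=(3,3): Rm=R.from_rotvec(Rm).as_matrix()
    c=Rm.T@(np.array(P,float)-np.array(im["xyz"]));u=K@c;return u[:2]/u[2]
def ray(im,uv,z):
    K=np.array(im["camera_matrix"]);Rm=np.array(im["rotation"])
    if Rm.shape!=(3,3): Rm=R.from_rotvec(Rm).as_matrix()
    d=Rm@np.linalg.solve(K,[uv[0],uv[1],1]);o=np.array(im["xyz"]);return o+d*(z-o[2])/d[2]
E
python3 - <<'E'
from h import *
np.set_printoptions(precision=1,suppress=True)
out=[]
for c in("top","side"):
    im=cams.get_image(c);cv2.imwrite(f"pics/{c}0.png",im["image"][:,:,::-1])
    print(c,im["xyz"],np.array(im["rotation"]).round(3).tolist(),np.array(im["camera_matrix"]).tolist())
    for t in("plate","crank_knob","gear_head","leg_tube","tin","jar","terminal","prop"):
        print(c,t,[(round(b["p"],2),np.round(b["rect"],1).tolist()) for b in cams.boxes_of(c,t)[:2]])
o=ctrl.get_obs();print(o)
E
```

```text
top [ 481.8  108.2 1078.4] [-2.14, 2.117, -0.143] [[419.34789620439875, 0.0, 286.6789211988564], [0.0, 419.34789620439875, 208.56155124581397], [0.0, 0.0, 1.0]]
top plate []
top crank_knob [(0.48, [332.4, 195.9, 13.4, 12.8])]
top gear_head [(0.64, [226.0, 199.3, 229.4, 141.7])]
top leg_tube [(0.96, [225.2, 200.9, 229.7, 135.1])]
top tin []
top jar [(0.79, [198.1, 178.3, 33.7, 40.6])]
top terminal [(0.83, [407.8, 159.4, 63.1, 33.1])]
top prop [(0.67, [225.6, 200.4, 230.3, 142.5])]
side [  2.9 560.7 998.9] [-1.225, 2.336, -0.945] [[474.92066100304925, 0.0, 271.6880978165717], [0.0, 474.92066100304925, 210.07470578073315], [0.0, 0.0, 1.0]]
side plate [(0.96, [370.9, 243.4, 73.8, 56.2])]
side crank_knob [(0.74, [299.0, 181.5, 4.7, 14.2]), (0.29, [295.4, 191.2, 19.7, 41.1])]
side gear_head [(0.92, [207.9, 266.3, 210.8, 187.8])]
side leg_tube [(0.69, [205.1, 268.2, 207.3, 190.9])]
side tin [(0.85, [257.6, 204.7, 24.0, 27.6])]
side jar [(0.9, [184.1, 229.7, 31.7, 45.6]), (0.2, [299.1, 181.8, 10.1, 21.6])]
side terminal [(0.56, [324.0, 181.2, 46.0, 34.7])]
side prop [(0.73, [205.9, 266.4, 204.1, 185.5])]
{'t': 0.9, 'qpos': array([-1.3,  0.4,  1.6,  0. ,  1.1, -0. ]), 'qvel': array([-0.,  0.,  0.,  0., -0.,  0.]), 'joint_torque': array([  0. , -54.5, -27.4,   0.1,   0. ,  -0. ]), 'ee_pos': array([ 151.5, -606.3,  193.2]), 'orientation': array([3.1, 0.4, 0. ]), 'ft_force': array([0.2, 0.2, 0.4]), 'moment': array([0., 0., 0.]), 'grasp_force': 0.0, 'width': 88.02620199882756}
```

View pics/top0.png

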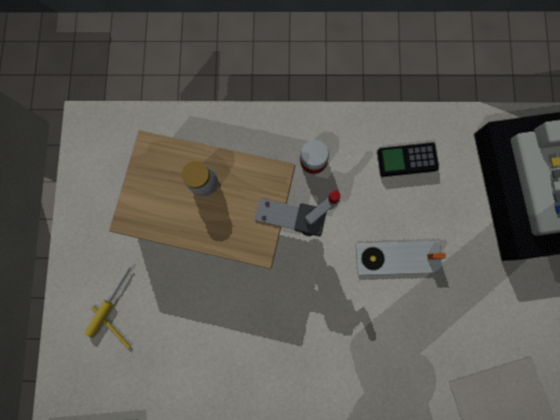

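View pics/side0.png

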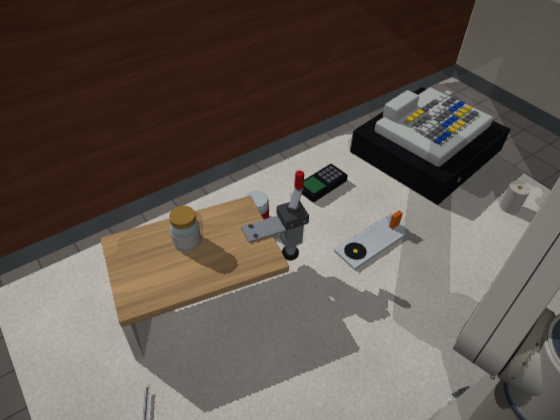

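The top view shows the board (corners about (140,132), (295,163), (272,264), (112,228)), gear head (310,219), knob (334,197), plate spot (373,259) and tab (437,256). The tin is at (314,155) and the terminal at (408,159). The side view shows the foot at (291,253), spot (355,251) and tab (396,219).

```bash
cat > fit.py <<'E'
from h import *
from scipy.optimize import least_squares
np.set_printoptions(precision=1,suppress=True)
def rot(a): return np.array([[np.cos(a),-np.sin(a)],[np.sin(a),np.cos(a)]])
def cen(im,lo,hi,box):
    hsv=cv2.cvtColor(im["image"],cv2.COLOR_RGB2HSV);m=cv2.inRange(hsv,lo,hi);k=np.zeros_like(m);x0,y0,x1,y1=box;k[y0:y1,x0:x1]=m[y0:y1,x0:x1]
    v,u=np.nonzero(k);return np.array([u.mean(),v.mean()]) if len(u) else None,len(u),(u.min(),u.max(),v.min(),v.max()) if len(u) else None
E
python3 - <<'E'
from fit import *
I={c:cams.get_image(c) for c in("top","side")}
for c,b in(("top",(320,185,345,210)),("side",(285,165,310,195))):print(c,"knob",cen(I[c],(0,150,60),(6,255,255),b),cen(I[c],(174,150,60),(180,255,255),b))
for c,b in(("top",(425,245,450,265)),("side",(385,205,405,232))):print(c,"tab",cen(I[c],(4,150,60),(18,255,255),b))
for c,b in(("top",(360,245,385,272)),("side",(340,240,370,262))):print(c,"dot",cen(I[c],(20,120,60),(35,255,255),b))
W=np.array([[140,132],[295,163],[272,264],[112,228]],float)
P=np.array([ray(I["top"],w,165) for w in W]);print("board",P, np.linalg.norm(np.roll(P,-1,0)-P,axis=1))
print("gear",ray(I["top"],(310,219),202),"spot",ray(I["top"],(373,259),12),ray(I["side"],(355,251),12),"tabtop",ray(I["top"],(437,256),62))
print("tin",ray(I["top"],(314,151),85),"term",ray(I["top"],(408,159),30))
print("foot side z30",ray(I["side"],(291,253),30))
a=cv2.resize(I["top"]["image"][120:290,240:460],None,fx=3.6,fy=3.5,interpolation=cv2.INTER_CUBIC)
cv2.imwrite("pics/topz.png",np.clip(a[:,:,::-1]*1.6,0,255))
a=cv2.resize(I["side"]["image"][160:280,230:420],None,fx=4,fy=4,interpolation=cv2.INTER_CUBIC)
cv2.imwrite("pics/sidez.png",np.clip(a[:,:,::-1]*1.6,0,255))
E
```

```text
top knob (array([334.2, 195.4]), 86, (np.int64(329), np.int64(339), np.int64(191), np.int64(200))) (array([329., 197.]), 1, (np.int64(329), np.int64(329), np.int64(197), np.int64(197)))
side knob (array([299. , 179.5]), 136, (np.int64(295), np.int64(303), np.int64(171), np.int64(188))) (array([299. , 187.5]), 2, (np.int64(296), np.int64(302), np.int64(187), np.int64(188)))
top tab (array([436.2, 255.9]), 77, (np.int64(428), np.int64(444), np.int64(253), np.int64(258)))
side tab (array([395.5, 219.2]), 132, (np.int64(390), np.int64(401), np.int64(211), np.int64(227)))
top dot (array([372.6, 258.3]), 29, (np.int64(370), np.int64(375), np.int64(256), np.int64(261)))
side dot (array([355. , 250.4]), 21, (np.int64(353), np.int64(357), np.int64(248), np.int64(252)))
board [[801.6 469.5 165. ]
 [730.6 113.8 165. ]
 [505.3 161.4 165. ]
 [580.  517.  165. ]] [362.8 230.3 363.4 226.6]
gear [599.3  80.8 202. ] spot [524.7 -83.8  12. ] [524.8 -83.7  12. ] tabtop [ 531.6 -227.3   62. ]
tin [783.  68.  85.] term [ 779.8 -174.9   30. ]
foot side z30 [604.6  70.1  30. ][ WARN:0@2.442] global loadsave.cpp:1063 imwrite_ Unsupported depth image for selected encoder is fallbacked to CV_8U.
```

View pics/topz.png

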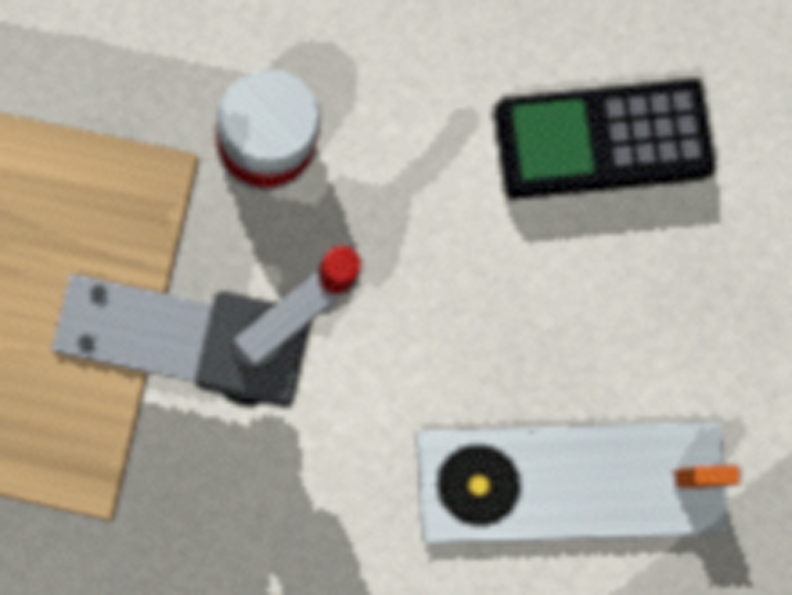

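View pics/sidez.png

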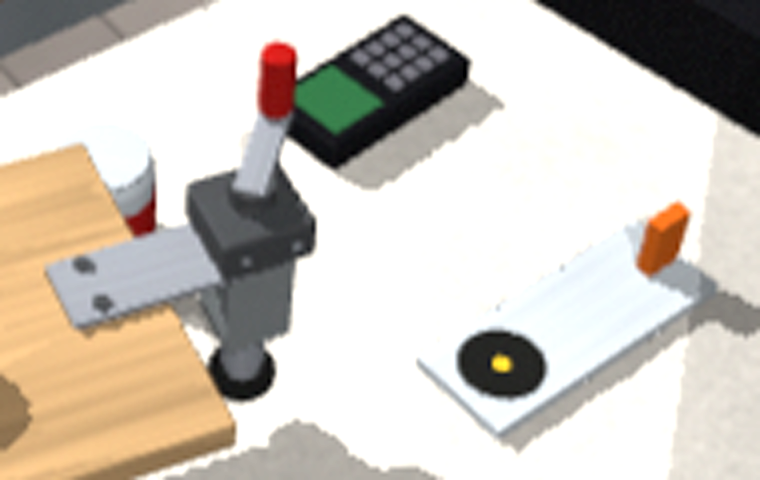

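The zoomed views give the gear-head corners (top ≈ (300,203), (326.5,209), (321,236), (295,230)) and the foot centre (side ≈ (290.5,252.5)). I'll fit the prop, crank and plate poses together.

```bash
cat > fit1.py <<'E'
from fit import *
I={c:cams.get_image(c) for c in("top","side")}
T,S=I["top"],I["side"]
ob=[(T,(300.3,203.4),'g',(-30,30)),(T,(326.5,209.3),'g',(-30,-30)),(T,(321.1,236),'g',(-30,-30)),(T,(295,230.3),'g',(30,30))]
def model(p):
    x,y,a,q,h=p;Rm=rot(a);o=np.array([x,y])
    W=lambda l,z:np.r_[o+Rm@np.array(l,float),z]
    r=[]
    # prop +y toward world +y (image left); +x toward image up/down resolved by a
    add=lambda im,uv,l,z,w:r.extend(w*(px(im,W(l,z))-np.array(uv)))
    for uv,l in(((300.3,203.4),(30,30)),((326.5,209.3),(30,-30)),((321.1,236),(-30,-30)),((295,230.3),(-30,30))):add(T,uv,l,202,1)
    for uv,l in(((294.2,164.3),(120,60)),((271.1,268.3),(-120,60))):add(T,uv,l,165,1)
    k=(60*np.cos(q),-60*np.sin(q))
    add(T,(334.2,194.8),k,262,1);add(S,(299,179.5),k,243,1)
    add(S,(290.5,252.5),(0,0),h,1)
    return r
best=min((least_squares(model,[600,80,a,q,40]) for a in(-.2,2.9) for q in(.3,1.2)),key=lambda s:s.cost)
print("prop",best.x,best.cost,np.array(best.fun).reshape(-1,2).tolist().__str__()[:0]);print(np.array(best.fun).reshape(-1,2))
x,y,a,q,h=best.x
print("yaw,q",round(a,3),round(q,3),"knob",np.array([x,y])+rot(a)@[60*np.cos(q),-60*np.sin(q)])
def pm(p):
    x,y,a=p;o=np.array([x,y]);r=[]
    W=lambda l,z:np.r_[o+rot(a)@np.array(l,float),z]
    for im,uv,l,z in((T,(372.6,258.3),(0,0),12),(S,(355,250.4),(0,0),12),(T,(436.2,255.9),(-150,0),50),(S,(395.5,219.2),(-150,0),38)):r.extend(px(im,W(l,z))-np.array(uv))
    return r
b=least_squares(pm,[525,-84,1.57]);print("plate",b.x,round(b.x[2],3),"tab",b.x[:2]+rot(b.x[2])@[-150,0],b.fun)
o=ctrl.get_obs();print("tool",R.from_rotvec(o["orientation"]).as_matrix().round(3).tolist(),o["ee_pos"],o["t"])
E
python3 fit1.py
```

```text
prop [598.5  79.3  -0.2   0.6  45.1] 4.808682100884202 
[[-0.5 -0.7]
 [ 1.1 -0.7]
 [ 0.7  0.3]
 [-1.3 -0.1]
 [ 0.9 -0.3]
 [ 0.2  1.3]
 [ 0.3  0.7]
 [-0.9  0.6]
 [-0.7 -0. ]]
yaw,q -0.206 0.635 knob [638.5  34.6]
plate [526.1 -82.5   1.6] 1.612 tab [ 532.2 -232.4] [-0.1  0.2 -0.7  0.5  1.3  0.1 -0.6  0.3]
tool [[0.97, 0.242, 0.0], [0.242, -0.97, 0.0], [0.0, -0.0, -1.0]] [ 151.5 -606.3  193.2] 1.1
```

Prop axis is at (598.5, 79.3), and the fit is consistent to about 1 px. The spot is at (526, -82.5) and the tab at (532, -232). First I'll turn the tool to match the tab, then translate.

Request:
move_arm([
  [[0,0,0],-1,0],
  [[0,0,0],-1,0],
  [[0,0,0],-1,0],
  [[0,0,0],-1,0],
  [[0,0,0],-1,0],
  [[0,0,0],-1,0],
  [[0,0,0],-1,0],
  [[0,0,0],-1,0],
  [[0,0,0],-1,0],
  [[0,0,0],-1,0],
  [[0,0,0],-1,0],
  [[0,0,0],-1,0],
  [[0,0,0],-1,0],
  [[0,0,0],-1,0],
  [[0,0,0],-1,0],
  [[0,0,0],-0.66,0],
])

```text
t: 2.43
ee_pos: [151.5, -606.3, 193.2]
orientation: [-2.171, -2.271, -0.0]
ft_force: [-0.4, 0.4, 0.2]
width: 87.9
grasp_force: 0.0
```

Request:
move_arm([
  [[0.9,1,0],0,0],
  [[0.9,1,0],0,0],
  [[0.9,1,0],0,0],
  [[0.9,1,0],0,0],
  [[0.9,1,0],0,0],
  [[0.9,1,0],0,0],
  [[0.9,1,0],0,0],
  [[0.9,1,0],0,0],
  [[0.9,1,0],0,0],
  [[0.9,1,0],0,0],
  [[0.9,1,0],0,0],
  [[0.9,1,0],0,0],
  [[0.9,1,0],0,0],
  [[0.9,1,0],0,0],
  [[0.9,1,0],0,0],
  [[0.8,0.8,0],0,0],
  [[0,0,0],0,0],
  [[0,0,0],0,0],
])

```text
t: 3.93
ee_pos: [532.3, -232.1, 193.1]
orientation: [-2.173, -2.269, 0.0]
ft_force: [-0.6, 0.7, 0.2]
width: 88.0
grasp_force: 0.0
```

Request:
move_arm([
  [[0,0,1],0,0.5],
  [[0,0,1],0,0.5],
  [[0,0,1],0,0.5],
  [[0,0,1],0,0.5],
  [[0,0,1],0,0.5],
  [[0,0,0.8],0,0.5],
  [[0,0,0.6],0,0.5],
  [[0,0,0.4],0,0.5],
  [[0,0,0],0,0.5],
  [[0,0,0],0,1],
  [[0,0,0],0,1],
  [[0,0,0],0,1],
  [[0,0,0],0,1],
  [[0,0,0],0,1],
  [[0,0,0],0,1],
  [[0,0,0],0,1],
  [[0,0,0],0,1],
  [[0,0,0],0,1],
])

```text
t: 5.43
ee_pos: [532.4, -233.4, 24.0]
orientation: [2.175, 2.265, 0.001]
ft_force: [-0.1, 0.6, 6.9]
width: 13.5
grasp_force: 30.0
```

Request:
move_arm([
  [[0.2,0.1,0],0,1],
  [[0.4,0.2,0],0,1],
  [[0.4,0.2,0],0,1],
  [[0.4,0.2,0],0,1],
  [[0.4,0.2,0],0,1],
  [[0.4,0.2,0],0,1],
  [[0.4,0.2,0],0,1],
  [[0.4,0.2,0],0,1],
  [[0.4,0.2,0],0,1],
  [[0.4,0.2,0],0,1],
  [[0.4,0.2,0],0,1],
  [[0.4,0.2,0],0,1],
  [[0.4,0.2,0],0,1],
  [[0.4,0.2,0],0,1],
  [[0.4,0.2,0],0,1],
  [[0.4,0.2,0],0,1],
  [[0.15,0.1,0],0,1],
  [[0,0,0],0,1],
  [[0,0,0],0,1],
])

```text
t: 7.02
ee_pos: [606.1, -70.7, 24.1]
orientation: [2.174, 2.266, 0.002]
ft_force: [-0.4, 2.1, 5.4]
width: 14.0
grasp_force: 30.0
```

Run:
```python
from h import *
print(ctrl.get_obs())
im=cams.get_image("side");a=cv2.resize(im["image"][200:280,240:400],None,fx=5,fy=5,interpolation=cv2.INTER_CUBIC)
t=cams.get_image("top");b=cv2.resize(t["image"][180:280,260:420],None,fx=5,fy=5,interpolation=cv2.INTER_CUBIC)
np.save("s.npy",im["image"])
cv2.imwrite("pics/s1.png",np.clip(a[:,:,::-1].astype(float)*1.4,0,255).astype(np.uint8));cv2.imwrite("pics/t1.png",np.clip(b[:,:,::-1].astype(float)*1.4,0,255).astype(np.uint8))
```

```text
{'t': 7.0167, 'qpos': array([-1.35779872e-01,  6.28830236e-01,  1.75171705e+00,  4.53203898e-04,
        7.59435161e-01, -1.77684998e-01]), 'qvel': array([-0.00253101, -0.00160275,  0.0032779 ,  0.00447527, -0.00262898,
       -0.00107809]), 'joint_torque': array([-1.54141478e+00, -5.46078193e+01, -1.80120009e+01, -3.61084286e-01,
       -5.18634554e-02,  2.07315688e-01]), 'ee_pos': array([606.07747825, -70.68525079,  24.07081942]), 'orientation': array([2.17400988e+00, 2.26633054e+00, 1.88350284e-03]), 'ft_force': array([-0.38760355,  2.11611228,  5.42163031]), 'moment': array([ 0.43194747, -0.10665542,  0.1917249 ]), 'grasp_force': 30.038109719753265, 'width': 13.961183727102853}
```

View pics/s1.png

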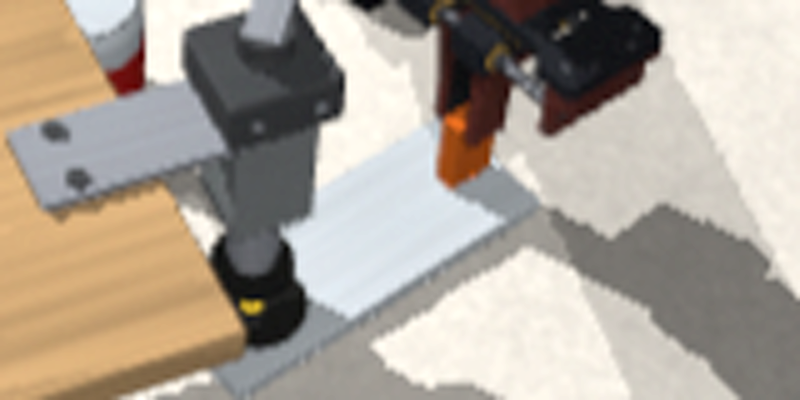

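View pics/t1.png

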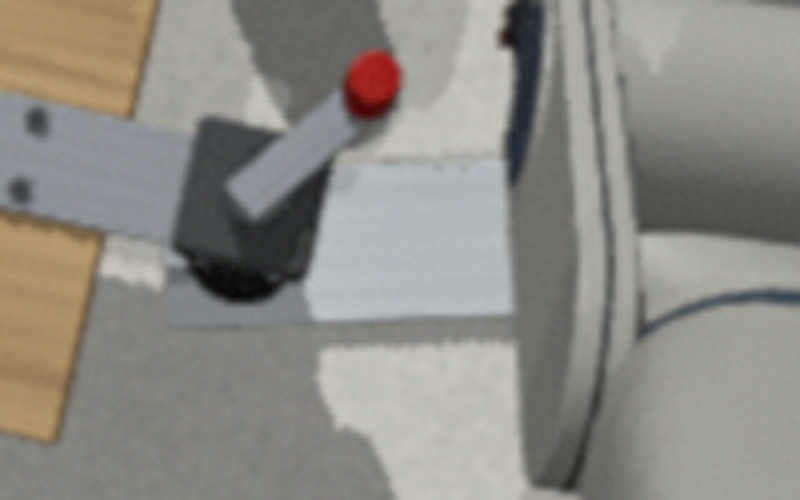

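The side view shows the spot under the foot, with the yellow dot's lower half at about (290.2,261.2). The top view shows the plate passing under the head with the black spot peeking out below it. I'll check the centring numerically.

Run:
```python
from fit import *
S=cams.get_image("side");T=cams.get_image("top")
c,n,b=cen(S,(20,100,60),(35,255,255),(280,250,300,270));print("dot",c,n,b,ray(S,c,12) if n else "")
print("axis z12 pred",px(S,(598.5,79.3,12)))
tb=cen(S,(4,150,60),(18,255,255),(320,215,345,245));print("tab",tb)
# foot/black outlines in side and top for column extents
for nm,im,(x0,y0,x1,y1) in(("side",S,(280,245,304,275)),("top",T,(294,232,322,243))):
    g=im["image"][y0:y1,x0:x1].max(2)
    print(nm);print("\n".join(" ".join("%3d"%v for v in r) for r in g))
th=np.linspace(0,6.283,25)[:-1]
for h,r in((12,30),(12,22),(33,22),(45,22)):
    P=np.array([px(S,(598.5+r*np.cos(t),79.3+r*np.sin(t),h)) for t in th]);Q=np.array([px(T,(598.5+r*np.cos(t),79.3+r*np.sin(t),h)) for t in th])
    print(h,r,"side",P.min(0),P.max(0),"top",Q.min(0),Q.max(0))
```

```text
dot [290.  260.8] 13 (np.int64(288), np.int64(292), np.int64(260), np.int64(262)) [596.3  78.6  12. ]
axis z12 pred [289.3 260.4]
tab (array([332. , 229.2]), 107, (np.int64(328), np.int64(338), np.int64(221), np.int64(236)))
side
183 182 169 156 132  73  64  65  64  64  64  64  67  63  60  68 115 116 146 153 164 168 167 169
181 181 182 150 123  70  60  63  64  65  65  64  71  69  62  64 128 150 164 168 169 169 170 171
175 181 183 120  45  51  60  63  63  69  71  69  74  73  70  64  95 145 166 169 170 171 171 170
169 181 155  76  23  52  61  66  67  75  78  76  76  74  70  65  35  94 160 171 172 171 170 169
155 177  91  22  16  55  66  72  74  76  79  75  75  73  70  60  31  21 132 168 171 169 169 169
134 152  74  16  15  47  65  71  74  76  78  75  74  73  69  48  22  16  85 160 170 169 170 169
142 109  46  15  14  29  61  71  75  77  78  76  76  73  65  34  19  16  71 158 171 172 170 169
149 110  45  15  15  19  49  66  73  74  77  74  72  70  52  23  17  17  48 159 172 170 170 170
151 138  69  21  16  16  29  56  72  75  77  76  71  60  37  19  15  18  48 157 170 170 171 170
152 15
[... 2829 characters left out ...]
  70  51  39  23  16   8  14  13  21  23  30  44  63  85  95  96  95  96 103 124
 98  97  97  97  96  97  97  96  92  88  77  60  49  47  49  47  53  60  67  81  92  95  96  98  97  96  98 111
 98  99  97  98  98  96  99  97  98  97  95  91  89  88  90  89  88  91  94  96  97  98  98  97  98  97  97 106
 98  97  98  98  98  98  97  97  98  98  98  98 100  98  98 100  98  99  98  99  98  98  98  98  98  98  97 105
12 30 side [277.9 251.4] [300.7 269.7] top [296.5 217.5] [320.  240.9]
12 22 side [280.9 253.8] [297.6 267.2] top [299.6 220.6] [316.9 237.8]
33 22 side [281.1 248.8] [298.  262.2] top [299.7 219.5] [317.3 237. ]
45 22 side [281.2 245.9] [298.3 259.3] top [299.7 218.9] [317.5 236.6]
```

The spot's offset from the foot agrees within about 1–2 mm. The underside looks high, around 40–45 mm. I'll release the tab, rise, and go over the knob.

Request:
move_arm([
  [[0,0,0],0,0.5],
  [[0,0,0],0,0.5],
  [[0,0,0],0,0.5],
  [[0,0,0],0,0.5],
  [[0,0,-0.5],0,0.5],
  [[0,0,-1],0,0.5],
  [[0,0,-1],0,0.5],
  [[0,0,-1],0,0.5],
  [[0,0,-1],0,0.5],
  [[0,0,-1],0,0.5],
  [[0,0,-1],0,0.5],
  [[0,0,-1],0,0.5],
  [[0,0,-1],0,0.5],
  [[0,0,-1],0,0.5],
  [[0,0,-1],0,0.5],
  [[0,0,-1],0,0.5],
  [[0,0,-0.5],0,0.5],
])

```text
t: 8.63
ee_pos: [606.0, -71.4, 327.5]
orientation: [2.173, 2.263, 0.004]
ft_force: [0.2, -0.7, -0.4]
width: 44.0
grasp_force: 0.0
```

Request:
move_arm([
  [[0.7,0.25,0],0,0.3],
  [[0.7,0.25,0],0,0.3],
  [[0.7,0.25,0],0,0.3],
  [[0.7,0.25,0],0,0.3],
  [[0.7,0.25,0],0,0.3],
  [[0.66,0.22,0],0,0.3],
  [[0,0,0],0,0.3],
  [[0,0,0.8],0,0.3],
  [[0,0,0.8],0,0.3],
  [[0,0,0.7],0,0.3],
  [[0,0,0.56],0,0.3],
  [[0,0,0],0,0.3],
])

```text
t: 9.63
ee_pos: [635.2, 33.3, 248.3]
orientation: [-2.173, -2.263, 0.007]
ft_force: [-1.9, 0.3, 0.3]
width: 61.7
grasp_force: 0.0
```

Request:
move_arm([
  [[0,0,0.3],0,0.3],
  [[0,0,0.3],0,0.3],
  [[0,0,0.3],0,0.3],
  [[0,0,0],0,0.3],
  [[0,0,0],0,0.3],
])

```text
t: 10.05
ee_pos: [637.5, 34.1, 229.0]
orientation: [-2.176, -2.266, 0.001]
ft_force: [1.0, -0.6, -0.6]
width: 61.4
grasp_force: 0.0
```

Run:
```python
from fit import *
o=ctrl.get_obs();print(o["ee_pos"],o["ft_force"],R.from_rotvec(o["orientation"]).as_matrix().round(3).tolist())
```

```text
[637.5  34.1 229. ] [ 1.  -0.6 -0.6] [[-0.041, 0.999, -0.001], [0.999, 0.041, -0.0], [-0.0, -0.001, -1.0]]
```

Request:
move_arm([
  [[0,0,0],0,1],
  [[0,0,0],0,1],
  [[0,0,0],0,1],
  [[0,0,0],0,1],
  [[0,0,0],0,1],
  [[0,0,0],0,1],
  [[0,0,0],0,1],
  [[0,0,0],0,1],
])

```text
t: 10.72
ee_pos: [638.4, 34.2, 229.4]
orientation: [2.175, 2.265, 0.002]
ft_force: [3.1, -0.2, -0.7]
width: 20.9
grasp_force: 30.0
```

```bash
cat > pl.py <<'E'
from fit import *
import sys
# pl.py n step_rad [cx cy]: rows from the present TCP, along the circle round (cx,cy)
def plan(n,d,c=(598.5,79.3),first=0):
    o=ctrl.get_obs();p=o["ee_pos"][:2];M=R.from_rotvec(o["orientation"]).as_matrix()[:2,:2]
    v=p-np.array(c);a0=np.arctan2(v[1],v[0]);r=np.hypot(*v)
    tang=np.array([np.sin(a0),-np.cos(a0)]);f=o["ft_force"][:2]
    print("t",o["t"],"p",p,"r",round(r,1),"q",round((-0.206-a0)%6.2832,3),"Ft",-f@tang,"Fr",f@v/r)
    rr=60;a=a0-d*np.arange(n+1);P=np.c_[np.cos(a),np.sin(a)]*rr
    D=np.diff(P,axis=0)@M/25
    print("[%s]"%", ".join("[[%.2f, %.2f, 0], 0, 1]"%(x,y) for x,y in D))
if __name__=="__main__":plan(int(sys.argv[1]),float(sys.argv[2]),*( [(float(sys.argv[3]),float(sys.argv[4]))] if len(sys.argv)>3 else []))
E
python3 pl.py 16 0.06
```

```text
t 10.7167 p [638.4  34.2] r 60.2 q 0.641 Ft 2.1538675792484656 Fr 2.2227294901168047
[[[-0.09, -0.11, 0], 0, 1], [[-0.08, -0.12, 0], 0, 1], [[-0.07, -0.12, 0], 0, 1], [[-0.07, -0.13, 0], 0, 1], [[-0.06, -0.13, 0], 0, 1], [[-0.05, -0.14, 0], 0, 1], [[-0.04, -0.14, 0], 0, 1], [[-0.03, -0.14, 0], 0, 1], [[-0.02, -0.14, 0], 0, 1], [[-0.02, -0.14, 0], 0, 1], [[-0.01, -0.14, 0], 0, 1], [[0.00, -0.14, 0], 0, 1], [[0.01, -0.14, 0], 0, 1], [[0.02, -0.14, 0], 0, 1], [[0.03, -0.14, 0], 0, 1], [[0.04, -0.14, 0], 0, 1]]
```

Request:
move_arm([
  [[-0.09,-0.11,0],0,1],
  [[-0.08,-0.12,0],0,1],
  [[-0.07,-0.12,0],0,1],
  [[-0.07,-0.13,0],0,1],
  [[-0.06,-0.13,0],0,1],
  [[-0.05,-0.14,0],0,1],
  [[-0.04,-0.14,0],0,1],
  [[-0.03,-0.14,0],0,1],
  [[-0.02,-0.14,0],0,1],
  [[-0.02,-0.14,0],0,1],
  [[-0.01,-0.14,0],0,1],
  [[0.0,-0.14,0],0,1],
])

```text
t: 11.72
ee_pos: [599.7, 19.7, 229.4]
orientation: [2.175, 2.265, 0.005]
ft_force: [4.7, 3.4, -3.3]
width: 21.2
grasp_force: 30.0
```

```bash
python3 pl.py 20 0.1
```

```text
t 11.7167 p [599.7  19.7] r 59.6 q 1.345 Ft 4.809066866081773 Fr -3.286559258971706
[[[0.02, -0.24, 0], 0, 1], [[0.04, -0.24, 0], 0, 1], [[0.06, -0.23, 0], 0, 1], [[0.09, -0.22, 0], 0, 1], [[0.11, -0.21, 0], 0, 1], [[0.13, -0.20, 0], 0, 1], [[0.15, -0.19, 0], 0, 1], [[0.17, -0.17, 0], 0, 1], [[0.18, -0.15, 0], 0, 1], [[0.20, -0.14, 0], 0, 1], [[0.21, -0.12, 0], 0, 1], [[0.22, -0.09, 0], 0, 1], [[0.23, -0.07, 0], 0, 1], [[0.24, -0.05, 0], 0, 1], [[0.24, -0.02, 0], 0, 1], [[0.24, -0.00, 0], 0, 1], [[0.24, 0.02, 0], 0, 1], [[0.24, 0.05, 0], 0, 1], [[0.23, 0.07, 0], 0, 1], [[0.22, 0.09, 0], 0, 1]]
```

Request:
move_arm([
  [[0.02,-0.24,0],0,1],
  [[0.04,-0.24,0],0,1],
  [[0.06,-0.23,0],0,1],
  [[0.09,-0.22,0],0,1],
  [[0.11,-0.21,0],0,1],
  [[0.13,-0.2,0],0,1],
  [[0.15,-0.19,0],0,1],
  [[0.17,-0.17,0],0,1],
  [[0.18,-0.15,0],0,1],
  [[0.2,-0.14,0],0,1],
  [[0.21,-0.12,0],0,1],
  [[0.22,-0.09,0],0,1],
  [[0.23,-0.07,0],0,1],
  [[0.24,-0.05,0],0,1],
  [[0.24,-0.02,0],0,1],
  [[0.24,0.0,0],0,1],
  [[0.24,0.02,0],0,1],
  [[0.24,0.05,0],0,1],
  [[0.23,0.07,0],0,1],
  [[0.22,0.09,0],0,1],
])

```text
t: 13.38
ee_pos: [543.4, 101.8, 229.4]
orientation: [2.173, 2.264, -0.001]
ft_force: [5.2, -8.6, -2.0]
width: 20.5
grasp_force: 30.0
```

```bash
python3 pl.py 20 0.1
```

```text
t 13.3833 p [543.4 101.8] r 59.5 q 3.323 Ft 6.044117000254388 Fr -8.070363581231911
[[[0.21, 0.11, 0], 0, 1], [[0.20, 0.13, 0], 0, 1], [[0.19, 0.15, 0], 0, 1], [[0.17, 0.17, 0], 0, 1], [[0.15, 0.18, 0], 0, 1], [[0.13, 0.20, 0], 0, 1], [[0.11, 0.21, 0], 0, 1], [[0.09, 0.22, 0], 0, 1], [[0.07, 0.23, 0], 0, 1], [[0.05, 0.24, 0], 0, 1], [[0.02, 0.24, 0], 0, 1], [[-0.00, 0.24, 0], 0, 1], [[-0.03, 0.24, 0], 0, 1], [[-0.05, 0.23, 0], 0, 1], [[-0.07, 0.23, 0], 0, 1], [[-0.09, 0.22, 0], 0, 1], [[-0.12, 0.21, 0], 0, 1], [[-0.14, 0.20, 0], 0, 1], [[-0.16, 0.18, 0], 0, 1], [[-0.17, 0.17, 0], 0, 1]]
```

Request:
move_arm([
  [[0.21,0.11,0],0,1],
  [[0.2,0.13,0],0,1],
  [[0.19,0.15,0],0,1],
  [[0.17,0.17,0],0,1],
  [[0.15,0.18,0],0,1],
  [[0.13,0.2,0],0,1],
  [[0.11,0.21,0],0,1],
  [[0.09,0.22,0],0,1],
  [[0.07,0.23,0],0,1],
  [[0.05,0.24,0],0,1],
  [[0.02,0.24,0],0,1],
  [[0.0,0.24,0],0,1],
])

```text
t: 14.38
ee_pos: [597.1, 139.9, 229.3]
orientation: [-2.174, -2.264, 0.006]
ft_force: [-6.4, -1.9, 5.7]
width: 20.7
grasp_force: 30.0
```

```bash
python3 pl.py 12 0.1;python3 - <<'E'
from h import *
im=cams.get_image("side")
g=im["image"][245:272,280:304].max(2)
print("\n".join(" ".join("%3d"%v for v in r) for r in g))
E
```

```text
t 14.3833 p [597.1 139.9] r 60.6 q 4.483 Ft 6.484211262031594 Fr -1.717926143889951
[[[-0.02, 0.24, 0], 0, 1], [[-0.04, 0.24, 0], 0, 1], [[-0.06, 0.23, 0], 0, 1], [[-0.09, 0.22, 0], 0, 1], [[-0.11, 0.21, 0], 0, 1], [[-0.13, 0.20, 0], 0, 1], [[-0.15, 0.19, 0], 0, 1], [[-0.17, 0.17, 0], 0, 1], [[-0.18, 0.16, 0], 0, 1], [[-0.20, 0.14, 0], 0, 1], [[-0.21, 0.12, 0], 0, 1], [[-0.22, 0.09, 0], 0, 1]]
177 175 162 150 127  70  60  62  62  62  61  62  64  62  57  65 111 112 140 147 158 161 161 163
174 173 175 154 148  79  58  61  61  62  62  62  69  66  59  60 136 147 158 161 162 162 164 164
169 174 177 166 151  81  57  59  59  66  68  67  72  70  68  63 148 161 162 163 164 164 165 164
163 174 177 177 156  82  60  63  64  72  74  72  73  70  67  62 149 162 164 165 165 164 163 162
150 171 172 167 144  81  63  68  70  73  74  72  72  71  67  71 151 165 165 166 165 162 163 163
128 159 167 165 121  71  63  69  71  74  75  73  71  70  66  82 155 166 166 165 163 163 164 164
137 139 164 143  88  62  64  69  71  74  75  72  72  70  66  71 133 161 164 163 164 165 164 163
143 122 134  75  32  55  64  68
[... 1188 characters left out ...]
  14  15  16  56 100 107 108
152 152 150 150 151 153 152 149 101  39  14  13  13  14  17  16  15  15  14  38  87 105 107 108
150 152 153 152 148 144 139 126 108  49  14  17  16  16  14  14  15  15  37  79 104 108 107 108
152 147 143 138 125 112 106 101  91  42  17  15  15  15  14  15  15  38  78 104 108 108 108 111
138 125 112 105 100  96  94  95  84  38  16  13  14  14  38  41  67  82 104 108 107 112 107 107
105 101  97  94  93  92  92  92  79  59  57  56  55  69  83  85 103 107 108 109 110 108 101 103
 90  92  92  90  89  86  87  85  83  90  95  94  94 104 107 107 107 108 112 106 106  95  93 109
 86  87  87  86  84  82  83  82  88 103 107 106 107 107 107 108 108 109 108  97  95  86  98 108
```

Request:
move_arm([
  [[-0.02,0.24,0],0,1],
  [[-0.04,0.24,0],0,1],
  [[-0.06,0.23,0],0,1],
  [[-0.09,0.22,0],0,1],
  [[-0.11,0.21,0],0,1],
  [[-0.13,0.2,0],0,1],
  [[-0.15,0.19,0],0,1],
  [[-0.17,0.17,0],0,1],
  [[-0.18,0.16,0],0,1],
])

```text
t: 15.18
ee_pos: [644.8, 119.4, 229.3]
orientation: [-2.173, -2.264, 0.002]
ft_force: [-5.4, 3.6, 4.5]
width: 20.9
grasp_force: 30.0
```

```bash
python3 pl.py 12 0.04
```

```text
t 15.1833 p [644.8 119.4] r 61.3 q 5.364 Ft 6.244726406435886 Fr -1.7876078001893314
[[[-0.08, 0.06, 0], 0, 1], [[-0.08, 0.06, 0], 0, 1], [[-0.08, 0.05, 0], 0, 1], [[-0.08, 0.05, 0], 0, 1], [[-0.08, 0.05, 0], 0, 1], [[-0.09, 0.04, 0], 0, 1], [[-0.09, 0.04, 0], 0, 1], [[-0.09, 0.03, 0], 0, 1], [[-0.09, 0.03, 0], 0, 1], [[-0.09, 0.03, 0], 0, 1], [[-0.09, 0.02, 0], 0, 1], [[-0.09, 0.02, 0], 0, 1]]
```

```bash
python3 pl.py 18 0.04 599.2 79.9
```

```text
t 15.1833 p [644.8 119.4] r 60.4 q 5.364 Ft 6.244851280813367 Fr -1.7871715136099966
[[[-0.08, 0.06, 0], 0, 1], [[-0.08, 0.06, 0], 0, 1], [[-0.08, 0.05, 0], 0, 1], [[-0.08, 0.05, 0], 0, 1], [[-0.08, 0.05, 0], 0, 1], [[-0.09, 0.04, 0], 0, 1], [[-0.09, 0.04, 0], 0, 1], [[-0.09, 0.03, 0], 0, 1], [[-0.09, 0.03, 0], 0, 1], [[-0.09, 0.03, 0], 0, 1], [[-0.09, 0.02, 0], 0, 1], [[-0.09, 0.02, 0], 0, 1], [[-0.09, 0.02, 0], 0, 1], [[-0.10, 0.01, 0], 0, 1], [[-0.10, 0.01, 0], 0, 1], [[-0.10, 0.01, 0], 0, 1], [[-0.10, 0.00, 0], 0, 1], [[-0.10, -0.00, 0], 0, 1]]
```

Request:
move_arm([
  [[-0.08,0.06,0],0,1],
  [[-0.08,0.06,0],0,1],
  [[-0.08,0.05,0],0,1],
  [[-0.08,0.05,0],0,1],
  [[-0.08,0.05,0],0,1],
  [[-0.09,0.04,0],0,1],
  [[-0.09,0.04,0],0,1],
  [[-0.09,0.03,0],0,1],
  [[-0.09,0.03,0],0,1],
  [[-0.09,0.03,0],0,1],
])

```text
t: 16.02
ee_pos: [656.6, 99.0, 229.3]
orientation: [-2.173, -2.264, 0.001]
ft_force: [-5.3, 4.4, 4.3]
width: 20.4
grasp_force: 30.0
```

```bash
python3 pl.py 10 0.04 599.2 79.9
```

```text
t 16.0167 p [656.6  99. ] r 60.5 q 5.756 Ft 5.841485588442102 Fr -3.6724497757977934
[[[-0.09, 0.02, 0], 0, 1], [[-0.09, 0.02, 0], 0, 1], [[-0.09, 0.02, 0], 0, 1], [[-0.10, 0.01, 0], 0, 1], [[-0.10, 0.01, 0], 0, 1], [[-0.10, 0.01, 0], 0, 1], [[-0.10, 0.00, 0], 0, 1], [[-0.10, -0.00, 0], 0, 1], [[-0.10, -0.01, 0], 0, 1], [[-0.10, -0.01, 0], 0, 1]]
```

Request:
move_arm([
  [[-0.09,0.02,0],0,1],
  [[-0.09,0.02,0],0,1],
  [[-0.09,0.02,0],0,1],
  [[-0.1,0.01,0],0,1],
  [[-0.1,0.01,0],0,1],
  [[-0.1,0.01,0],0,1],
  [[-0.1,0.0,0],0,1],
  [[-0.1,0.0,0],0,1],
  [[-0.1,-0.01,0],0,1],
  [[-0.1,-0.01,0],0,1],
])

```text
t: 16.85
ee_pos: [659.6, 75.3, 229.3]
orientation: [-2.173, -2.264, -0.001]
ft_force: [-3.8, 6.1, 3.4]
width: 20.9
grasp_force: 30.0
```

```bash
python3 pl.py 10 0.04 599.2 79.9
```

```text
t 16.85 p [659.6  75.3] r 60.5 q 6.154 Ft 5.820243134394905 Fr -4.229229358995426
[[[-0.10, -0.01, 0], 0, 1], [[-0.09, -0.02, 0], 0, 1], [[-0.09, -0.02, 0], 0, 1], [[-0.09, -0.02, 0], 0, 1], [[-0.09, -0.03, 0], 0, 1], [[-0.09, -0.03, 0], 0, 1], [[-0.09, -0.04, 0], 0, 1], [[-0.09, -0.04, 0], 0, 1], [[-0.09, -0.04, 0], 0, 1], [[-0.08, -0.05, 0], 0, 1]]
```

Free reference is 5.82 N at slow speed.

Request:
move_arm([
  [[-0.1,-0.01,0],0,1],
  [[-0.09,-0.02,0],0,1],
  [[-0.09,-0.02,0],0,1],
  [[-0.09,-0.02,0],0,1],
  [[-0.09,-0.03,0],0,1],
  [[-0.09,-0.03,0],0,1],
  [[-0.09,-0.04,0],0,1],
  [[-0.09,-0.04,0],0,1],
  [[-0.09,-0.04,0],0,1],
  [[-0.08,-0.05,0],0,1],
])

```text
t: 17.68
ee_pos: [653.6, 53.2, 229.3]
orientation: [-2.173, -2.264, -0.003]
ft_force: [-1.0, 8.5, 0.9]
width: 21.1
grasp_force: 30.0
```

```bash
python3 pl.py 12 0.04 599.2 79.9
```

```text
t 17.6833 p [653.6  53.2] r 60.6 q 0.25 Ft 7.225812256915983 Fr -4.650126725206366
[[[-0.08, -0.05, 0], 0, 1], [[-0.08, -0.05, 0], 0, 1], [[-0.08, -0.05, 0], 0, 1], [[-0.08, -0.06, 0], 0, 1], [[-0.07, -0.06, 0], 0, 1], [[-0.07, -0.06, 0], 0, 1], [[-0.07, -0.07, 0], 0, 1], [[-0.07, -0.07, 0], 0, 1], [[-0.06, -0.07, 0], 0, 1], [[-0.06, -0.07, 0], 0, 1], [[-0.06, -0.08, 0], 0, 1], [[-0.06, -0.08, 0], 0, 1]]
```

Contact: the load is up 1.4 N. I'll continue in smaller pieces.

Request:
move_arm([
  [[-0.08,-0.05,0],0,1],
  [[-0.08,-0.05,0],0,1],
  [[-0.08,-0.05,0],0,1],
  [[-0.08,-0.06,0],0,1],
  [[-0.07,-0.06,0],0,1],
  [[-0.07,-0.06,0],0,1],
  [[-0.07,-0.07,0],0,1],
  [[-0.07,-0.07,0],0,1],
])

```text
t: 18.35
ee_pos: [643.2, 38.2, 229.3]
orientation: [-2.174, -2.265, -0.006]
ft_force: [0.8, 10.9, 0.4]
width: 20.6
grasp_force: 30.0
```

```bash
python3 pl.py 12 0.04 599.2 79.9
```

```text
t 18.35 p [643.2  38.2] r 60.6 q 0.552 Ft 8.440291669199466 Fr -6.923840086378915
[[[-0.07, -0.07, 0], 0, 1], [[-0.06, -0.07, 0], 0, 1], [[-0.06, -0.08, 0], 0, 1], [[-0.06, -0.08, 0], 0, 1], [[-0.05, -0.08, 0], 0, 1], [[-0.05, -0.08, 0], 0, 1], [[-0.05, -0.08, 0], 0, 1], [[-0.04, -0.09, 0], 0, 1], [[-0.04, -0.09, 0], 0, 1], [[-0.04, -0.09, 0], 0, 1], [[-0.03, -0.09, 0], 0, 1], [[-0.03, -0.09, 0], 0, 1]]
```

Request:
move_arm([
  [[-0.07,-0.07,0],0,1],
  [[-0.06,-0.07,0],0,1],
  [[-0.06,-0.08,0],0,1],
  [[-0.06,-0.08,0],0,1],
  [[-0.05,-0.08,0],0,1],
  [[-0.05,-0.08,0],0,1],
  [[-0.05,-0.08,0],0,1],
  [[-0.04,-0.09,0],0,1],
  [[-0.04,-0.09,0],0,1],
])

```text
t: 19.1
ee_pos: [626.7, 25.8, 229.4]
orientation: [-2.175, -2.265, -0.009]
ft_force: [4.8, 12.4, -1.6]
width: 20.8
grasp_force: 30.0
```

```bash
python3 pl.py 6 0.04 599.2 79.9
```

```text
t 19.1 p [626.7  25.8] r 60.7 q 0.895 Ft 9.911548041477621 Fr -8.885618413672796
[[[-0.04, -0.09, 0], 0, 1], [[-0.03, -0.09, 0], 0, 1], [[-0.03, -0.09, 0], 0, 1], [[-0.03, -0.09, 0], 0, 1], [[-0.02, -0.09, 0], 0, 1], [[-0.02, -0.09, 0], 0, 1]]
```

The load is 9.9 N against 5.8 N free, a ratio of 1.70, so it's firm. I'll let go and back off.

Request:
move_arm([
  [[0,0,0],0,0.4],
  [[0,0,0],0,0.4],
  [[0,0,0],0,0.4],
  [[0,0,0],0,0.4],
  [[0,0,-0.3],0,0.4],
  [[0,0,-0.6],0,0.4],
  [[0,0,-1],0,0.4],
  [[0,0,-1],0,0.4],
  [[0,0,-1],0,0.4],
  [[0,0,-1],0,0.4],
  [[-1,0,0],0,0.4],
  [[-1,0,0],0,0.4],
  [[-1,0,0],0,0.4],
  [[-1,0,0],0,0.4],
  [[-1,0,0],0,0.4],
  [[-1,0,0],0,0.4],
  [[0,0,0],0,0.4],
  [[0,0,0],0,0.4],
])

```text
t: 20.6
ee_pos: [631.5, -128.4, 352.0]
orientation: [-2.179, -2.263, -0.0]
ft_force: [0.6, 1.0, -0.9]
width: 52.2
grasp_force: 0.0
```

Run:
```python
from h import *
o=ctrl.get_obs();print(o["t"],o["ee_pos"],o["ft_force"],o["width"])
im=cams.get_image("side");a=im["image"][150:290,90:370]
cv2.imwrite("pics/s2.png",np.clip(cv2.resize(a,(800,400),interpolation=cv2.INTER_CUBIC)[:,:,::-1].astype(float)*1.4,0,255).astype(np.uint8))
```

```text
20.6 [ 631.50452651 -128.36840774  351.96885942] [ 0.60729104  0.97025374 -0.93082105] 52.194864296077085
```

View pics/s2.png

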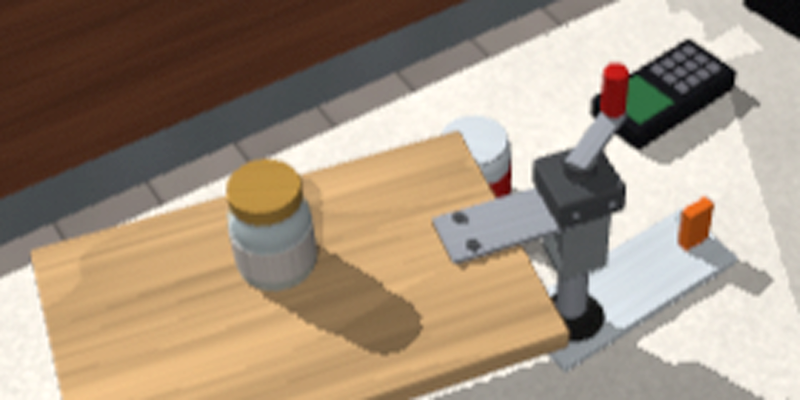

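The picture shows the foot seated on the black spot at (580,318), the tab at (697,223) and the knob free at (615,90). The jar, tin and terminal are where they were. Handing in.

```bash
python3 -c "
from workcell import ctrl
print(ctrl.close_job())"
```

```text
the job is handed in; nothing more can be done
None
```

I slid the plate's landing spot under the foot (within about 1–2 mm by camera) and turned the crank until it ran about 1.7 times as heavily as free (9.9 N against 5.8 N at the knob), then let go and handed the job in at about 21 s, with the tin, jar and terminal unmoved in the last picture.

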